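Set out the heating blocks with their tubes

ROBOT

A 7-joint arm with a two-finger parallel gripper is mounted at the origin on the work surface. World frame = base frame: x ahead of the robot, y to its left, z up, the work surface at z = 0. Lengths are in m, angles in rad, forces in N, time in s.
With the tool pointing down it reaches from about 0.4 to 0.9 m from the base axis. Payload 5.5 kg.
Tool frame: the origin (TCP) lies midway between the tips of the shut fingers; the grasp point (between the pads) lies bot.grasp_offset behind it (bot.grasp_offset is the distance from the TCP to the grasp point, in m); z points along the fingers, y is the direction in which the jaws open and shut (so a half turn about z gives the same grasp; the last joint's range is limited). The gripper opens to 92 mm and grips with 3 to 60 N. Pads are 19 mm wide; open, the fingers measure 130 mm over their backs; the gripper's body (75 mm by 190 mm) begins 47 mm behind the grasp point.
Start: joints at [-0.97, 0.501, -0.427, 1.55, 0.221, 1.138, -0.21], TCP at [0.215, 0.613, 0.227] pointing down, gripper open.
Joint ranges: [-2.88, 2.88], [-0.31, 2.03], [-1.54, 1.56], [0.2, 2.42], [-1.41, 4.55], [0.19, 2.02], [-2.57, 2.57]. Speed limits (rad/s): [2.57, 2.57, 3.14, 3.14, 3.14, 3.14, 3.14].

INTERFACE

Orientations are given as a 3x3 rotation matrix whose columns are the frame's x, y, z axes.
In Python, from cell import bot gives the robot as it stands. The module is installed in compiled form; this text tells all that it offers.
- The arm moves only by the tool carry_out, never from a script. Its arguments are lists of equal length, an entry for each row: "delta_pos": the shift along the tool's x, y, z in m, a list of three; "rotation": the turn, a rotation vector about the tool's x, y, z in rad, a list of three. In form: {"delta_pos": [[dx, dy, dz], ...], "rotation": [[ax, ay, az], ...]}. A call has 1 to 12 rows; each row is the pose to reach, as a shift and turn from the pose commanded when the call began, along the tool's axes at that moment; what a row does not reach only later rows make up. A row lasts 1/10 s, in which the tool goes at most 50 mm and 8.59 degrees, less where a joint would pass 70% of its speed; a pose out of reach is approached as far as the arm can. A call with a gripper value outside its range is refused whole. "grip" is the finger opening in m, from 0 to 0.0918, set as the call begins (left out, the last holds). The fingers move at their own pace and stop on an object; the grip force is fixed at half the most. Time passes only in rows, so rows that repeat a pose let the fingers close. It gives the time, the measured TCP pose, the force and the opening at its end, in the units of the state.
- bot.get_obs(): the state, without advancing time (a new reading comes with each control period).
- bot.grab_frame(name): name is "scene" or "top" or "wrist"; returns a dict with "image" (384x512x3 uint8, red, green, blue), "mtx" (3x3 intrinsics, pixels), "k1" (the pictures are not rectified: a ray, as slopes to the right and down, at radius r is drawn at 1 + k1 r^2 times it, then the intrinsics apply), "position" and "attitude" of the camera in the world. Camera axes: x right, y down, z forward; pixel columns grow to the right and rows downward; lengths in m; the calibration is good to about 2 mm. A picture is of the moment at which its call begins. There is no depth.
- bot.sign_off(): hands the job in, once; it reports no verdict.
The state is a dict: "t": time; "joints": joint angles; "qvel": joint speeds; "joint_torque": joint torques, N m; "tool_pos": TCP position; "ee_rot": TCP orientation; "force": force on the tool from outside, world axes, zero at the start; "wrist_torque": the same for the moment, N m; "gripper_width": opening from 0.0 (shut) to 1.0 (fully open).
Only numpy, scipy, OpenCV 4.12 (cv2) and the standard library are available. Lean on these libraries where they do the work, as an engineer would, in place of code of your own. Each camera call takes 0.05 s, during which the arm holds its last target. There are 200 camera calls.

TASK

Set out the three bored heating blocks for loading: stand each one upright in the middle of the cork pad of the sample tray whose tubes fit its wells (as many tubes as wells), square to the pad with its keyed sides facing the tray's long edges. The four-well block is keyed between two plain blocks in the grey cradle: lift it straight up until it is clear, and leave the plain blocks standing in their places in the cradle.

Things in the scene. Friction and masses are not known exactly. Their poses are not given: they have to be found in the camera images.
- block_one_mid (a point): Bare aluminium block with one wide well, 26 mm across, in its top. 46 mm (x) by 50 (y) by 50 high, plus a T-shaped key down each y face (21 wide, standing out 14). Grip the x faces. 0.27 kg. Point: its centre; z up. Starts loose on the bench.
- block_four_mid (a point): Bare aluminium block with four middling wells, 14 mm across, two by two, in its top. 46 mm (x) by 50 (y) by 50 high, plus a T-shaped key down each y face (21 wide, standing out 14). Grip the x faces. 0.27 kg. Point: its centre; z up. Starts in the cradle, underside 6 mm above the bench, keys caught in the plain blocks' grooves with 2 mm play: it comes out only straight up, free after rising 50 mm.
- block_nine_mid (a point): Bare aluminium block with nine narrow wells, 8 mm across, three by three, in its top. 46 mm (x) by 50 (y) by 50 high, plus a T-shaped key down each y face (21 wide, standing out 14). Grip the x faces. 0.27 kg. Point: its centre; z up. Starts loose on the bench.
- tray_one_pad (a point): Fixed thin steel sample tray whose rack holds one fat capped tube, 25 mm across. The point is the centre of the top of its cork pad (70 mm along x, 96 mm along y, top 6 mm above the bench); x points to the white tube rack at the tray's far end, whose near face is 72 mm from the point and whose tubes reach 73 mm above the bench; z up.
- tray_four_pad (a point): Fixed thin steel sample tray whose rack holds four middling capped tubes, 13 mm across, two by two. The point is the centre of the top of its cork pad (70 mm along x, 96 mm along y, top 6 mm above the bench); x points to the white tube rack at the tray's far end, whose near face is 72 mm from the point and whose tubes reach 73 mm above the bench; z up.
- tray_nine_pad (a point): Fixed thin steel sample tray whose rack holds nine thin capped tubes, 8 mm across, three by three. The point is the centre of the top of its cork pad (70 mm along x, 96 mm along y, top 6 mm above the bench); x points to the white tube rack at the tray's far end, whose near face is 72 mm from the point and whose tubes reach 73 mm above the bench; z up.
- plain_left_mid (a point): Plain aluminium block without wells, 46 mm (x) by 40 mm (y) by 50 mm high, with a T-shaped groove down each y face; loose in the cradle on the +y side of the four-well block. The point is its centre.
- plain_right_mid (a point): Plain aluminium block without wells, 46 mm (x) by 40 mm (y) by 50 mm high, with a T-shaped groove down each y face; loose in the cradle on the -y side of the four-well block. The point is its centre.
- cradle_mid (a point): Fixed low grey plastic cradle, 60 mm (x) by 148 mm (y), that holds the row of three blocks along its y axis. The point is the centre of its inner floor, 6 mm above the bench; its walls reach 18 mm above the bench, 25 mm from the point to either side along x; z up.
Mind the look-alikes: they are no part of the job. What is shaped like the part that bears block_one_mid but turquoise or yellow is not meant.

How it is judged:
By the outcome, as a careful person would: the job done as asked, in the order asked, and still so for the second after the job is handed in, with the robot touching nothing.
It also fails if it takes over 99 s, if anything falls off the work surface, if the arm or the gripper's body presses on something with over 40 N, if the wrist force passes 120 N, or if a joint passes its speed limit or range.

## Working session

There is one attempt and no reset: what is moved stays moved. The work goes in short steps, Python scripts to look and compute and a tool call to move; the robot and the scene stay as the last step left them, time stands still between calls to the robot, and variables do not carry over. Pictures are saved under pics/ and viewed, about 12 in all and at most 16, crops included, and the job is handed in when it is done.

Besides the shell and the picture viewer there is one more tool, called by a JSON object that holds its "api" and its "payload", one argument or row to a line. carry_out: Moves the arm, as the interface text tells. Its arguments: {"type":"object","properties":{"delta_pos":{"type":"array","items":{"type":"array","items":{"type":"number"}}},"rotation":{"type":"array","items":{"type":"array","items":{"type":"number"}}},"grip":{"type":"number"}},"required":["delta_pos","rotation"]}

```bash
mkdir -p pics; cat > h.py <<'E'
import numpy as np, cv2
from cell import bot
def snap(name,fn):
    f=bot.grab_frame(name); np.savez('pics/'+fn+'.npz',**f)
    cv2.imwrite('pics/'+fn+'.png',f['image'][:,:,::-1]); return f
def load(fn): return dict(np.load('pics/'+fn+'.npz'))
def ray(f,u,v):
    K=f['mtx'];k=float(f['k1']);d=np.array([(u-K[0,2])/K[0,0],(v-K[1,2])/K[1,1]])
    s=d.copy()
    for _ in range(30): s=d/(1+k*(s@s))
    return np.asarray(f['position']),np.asarray(f['attitude'])@np.array([s[0],s[1],1])
def onz(f,u,v,z):
    p,r=ray(f,u,v); return p+r*(z-p[2])/r[2]
def proj(f,P):
    c=np.asarray(f['attitude']).T@(np.asarray(P)-f['position']);s=c[:2]/c[2];s=s*(1+float(f['k1'])*(s@s))
    return f['mtx'][:2,:2]@s+f['mtx'][:2,2]
E
python3 - <<'E'
from h import *
for n in('scene','top'):
    f=snap(n,n+'0'); print(n,f['mtx'].round(1).tolist(),f['k1'],np.round(f['position'],3),np.round(f['attitude'],3).tolist())
    cv2.imwrite(f'pics/{n}0b.png',cv2.resize(f['image'][:,:,::-1],(800,600),interpolation=cv2.INTER_CUBIC))
print(bot.grasp_offset,bot.get_obs())
E
```

```text
scene [[428.3, 0.0, 258.2], [0.0, 428.3, 190.2], [0.0, 0.0, 1.0]] 0.01955229286442961 [ 1.038 -0.262  0.984] [[0.439, 0.751, -0.493], [0.898, -0.361, 0.251], [0.011, -0.553, -0.833]]
top [[375.0, 0.0, 259.8], [0.0, 375.0, 196.1], [0.0, 0.0, 1.0]] -0.09457688345488514 [0.351 0.017 0.915] [[0.025, -0.988, 0.155], [-0.999, -0.021, 0.025], [-0.022, -0.156, -0.988]]
0.0188 {'t': 0.1, 'joints': array([-0.96979856,  0.50176421, -0.42680422,  1.5513075 ,  0.22078662,
        1.1382857 , -0.2102735 ]), 'qvel': array([ 0.00148731, -0.00220463, -0.00204546, -0.00108568,  0.00048178,
       -0.00081725, -0.00183354]), 'joint_torque': array([-1.11318842e-02, -5.67879260e+01, -5.83803892e+00, -2.79917657e+01,
       -6.88824453e-02,  2.41556426e-02,  5.41200961e-05]), 'tool_pos': array([0.21524865, 0.61268035, 0.22579122]), 'ee_rot': array([[-9.43506248e-01,  3.31354106e-01, -6.45021075e-04],
       [ 3.31354724e-01,  9.43504911e-01, -1.59074229e-03],
       [ 8.14815621e-05, -1.71460607e-03, -9.99998527e-01]]), 'force': array([ 0.08151726, -0.45214416, -0.76501454]), 'wrist_torque': array([-0.01894995, -0.00786295,  0.0185401 ]), 'gripper_width': 0.9980990118059329}
```

View pics/top0b.png

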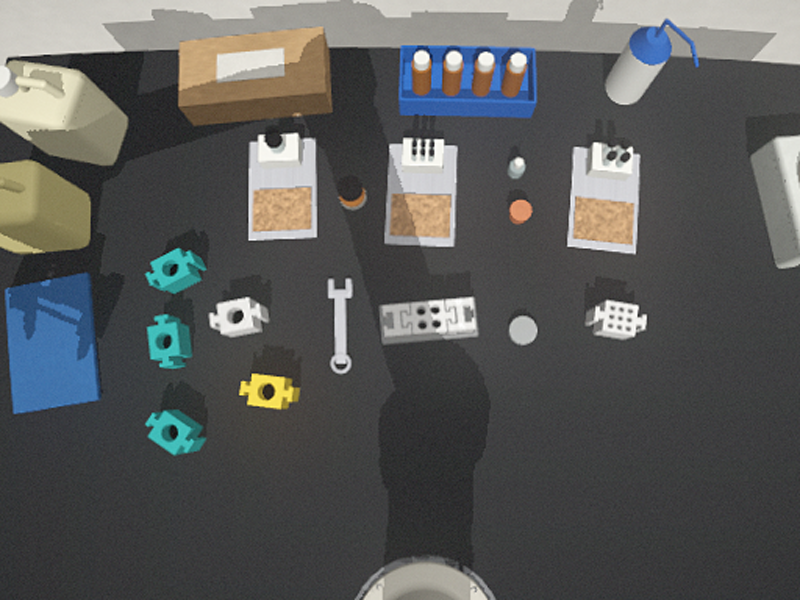

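View pics/scene0b.png

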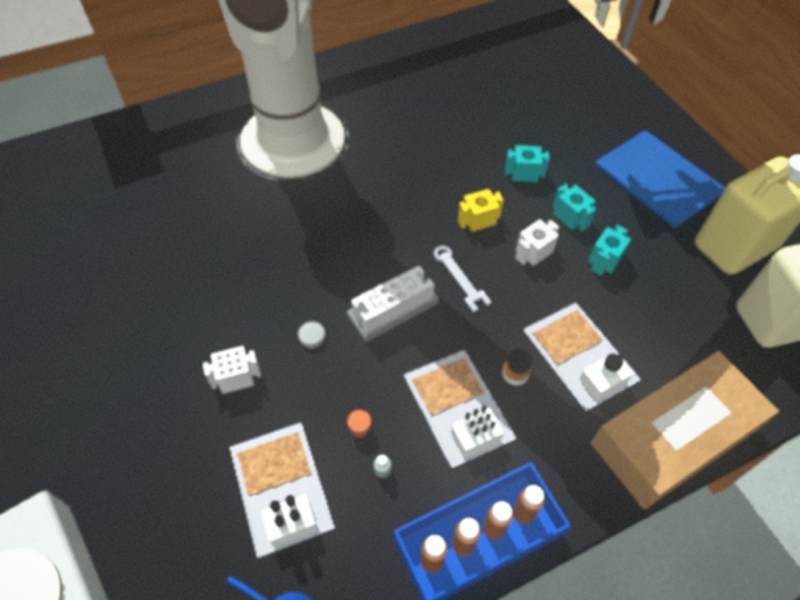

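The top view (800x600) shows the one-tube tray with its pad at (282,210), the nine-tube tray at (420,215) and the four-tube tray at (604,220). The bare one-well block is at (237,316). The nine-well block is at (618,319), and the cradle with the four-well block is at (429,318). The candidates for the one-well block are turquoise (175,268), (168,341), (174,431), yellow (268,391) and bare aluminium (237,316). Only the bare one fits the description.

```bash
python3 - <<'E'
from h import *
for n,rois in (('top',None),('scene',None)):
    f=load(n+'0'); im=f['image']; hsv=cv2.cvtColor(im,cv2.COLOR_RGB2HSV)
    cork=cv2.inRange(hsv,(5,60,120),(22,180,255)); cork=cv2.morphologyEx(cork,cv2.MORPH_CLOSE,np.ones((5,5)))
    cs,_=cv2.findContours(cork,0,2)
    for c in cs:
        if 600<cv2.contourArea(c)<3500:
            P=np.array([onz(f,*p[0],0.006)[:2] for p in c]).astype(np.float32)
            r=cv2.minAreaRect(P); print(n,'cork',np.round(r[0],4),np.round(r[1],4),round(r[2],2))
    wh=cv2.inRange(hsv,(0,0,120),(179,40,255))
    cs,_=cv2.findContours(wh,0,2)
    for c in cs:
        if 200<cv2.contourArea(c)<6000:
            P=np.array([onz(f,*p[0],0.05)[:2] for p in c]).astype(np.float32)
            r=cv2.minAreaRect(P); print(n,'white',cv2.boundingRect(c),np.round(r[0],4),np.round(r[1],4),round(r[2],2))
f=load('top0')['image'][:,:,::-1]
a=cv2.resize(f[170:285,90:190],(400,460),interpolation=2); b=cv2.resize(f[170:285,230:320],(360,460),interpolation=2)
cv2.imwrite('pics/crop1.png',np.hstack([a,b]))
E
```

```text
top cork [ 0.6423 -0.2748] [0.0955 0.0697] 85.36
top cork [0.6445 0.0219] [0.0953 0.07  ] 88.71
top cork [0.6512 0.2487] [0.0703 0.0936] 3.2
top white (232, 360, 85, 24) [ 0.0937 -0.0015] [0.0508 0.1862] 1.61
top white (326, 202, 18, 19) [ 0.4558 -0.1346] [0.0396 0.0422] 89.92
top white (375, 192, 39, 25) [ 0.4742 -0.2755] [0.0897 0.0563] 81.75
top white (244, 190, 62, 30) [0.4673 0.0055] [0.0607 0.1407] 6.49
top white (134, 190, 38, 26) [0.4658 0.2932] [0.056  0.0905] 11.79
top white (210, 178, 16, 61) [0.4577 0.1373] [0.1417 0.0355] 2.65
top white (363, 91, 47, 72) [ 0.6682 -0.2638] [0.1085 0.1753] 85.05
top white (246, 88, 47, 70) [0.669  0.0205] [0.1075 0.175 ] 88.78
top white (481, 86, 31, 86) [ 0.6762 -0.5434] [0.0816 0.2303] 83.6
top white (159, 85, 44, 69) [0.6755 0.2385] [0.1765 0.1071] 4.43
top white (139, 31, 43, 22) [0.8857 0.3072] [0.0525 0.1111] 5.33
scene cork [ 0.6431 -0.2757] [0.0941 0.0693] 84.6
scene cork [0.644  0.0206] [0.0947 0.0699] 88.29
scene cork [0.6509 0.2462] [0.069  0.0947] 3.28
scene white (0, 314, 65, 70) [ 0.6488 -0.5954] [0.1779 0.1078] 7.17
scene white (147, 270, 67, 87) [ 0.696  -0.2778] [0.1102 0.1669] 84.97
scene white (418, 248, 49, 40) [0.8664 0.312 ] [0.0508 0.1134] 6.07
scene white (258, 225, 73, 75) [0.6973 0.006 ] [0.1097 0.1667] 88.79
scene white (129, 221, 37, 31) [ 0.4887 -0.2835] [0.0833 0.0756] 80.89
scene white (335, 193, 75, 70) [0.7034 0.2245] [0.1673 0.1108] 3.65
scene white (222, 170, 56, 46) [ 0.4802 -0.0008] [0.0758 0.1545] 7.12
scene white (277, 157, 37, 43) [0.4871 0.1231] [0.145  0.0394] 4.0
scene white (330, 140, 28, 29) [0.4789 0.284 ] [0.0636 0.1142] 40.26
scene white (152, 68, 70, 46) [ 0.0591 -0.0175] [0.2128 0.1913] 71.18
scene white (0, 37, 79, 53) [-0.2709 -0.4111] [0.1759 0.2359] 0.49
scene white (141, 0, 61, 74) [-0.2249  0.0273] [0.2068 0.4065] 70.29
scene white (0, 0, 60, 37) [-0.5404 -0.3804] [0.193  0.2128] 81.82
```

View pics/crop1.png

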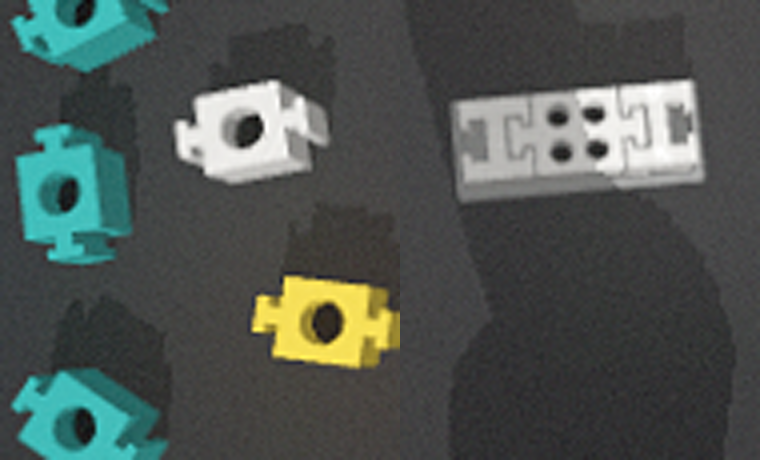

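```bash
cat >> h.py <<'E'
from scipy.spatial.transform import Rotation as Ro
def plan(*tg):
    "each target: x,y,z(TCP),yaw of tool y (deg, taken mod 180 to nearest)"
    o=bot.get_obs();R=np.array(o['ee_rot']);p=np.array(o['tool_pos'])
    print('t',o['t'],'p',p.round(4),'yawY',round(np.degrees(np.arctan2(R[1,1],R[0,1])),2),'F',np.round(o['force'],1),'w',round(o['gripper_width']*.0918,4),'j',np.round(o['joints'],2))
    for x,y,z,a in tg:
        cur=np.degrees(np.arctan2(R[1,1],R[0,1]));a=cur+(a-cur+90)%180-90;a=np.radians(a)
        Y=np.array([np.cos(a),np.sin(a),0]);Z=np.array([0,0,-1.]);T=np.c_[np.cross(Y,Z),Y,Z]
        d=R.T@(np.array([x,y,z])-p);r=Ro.from_matrix(R.T@T).as_rotvec()
        print('delta',d.round(4).tolist(),'rot',r.round(4).tolist())
E
python3 -c "
from h import *
plan((.43,.29,.2,11.8),(.467,.29,.2,11.8))"
```

```text
t 0.1 p [0.2152 0.6127 0.2258] yawY 70.65 F [ 0.1 -0.5 -0.8] w 0.0916 j [-0.97  0.5  -0.43  1.55  0.22  1.14 -0.21]
delta [-0.3095, -0.2332, 0.0262] rot [-0.0016, 0.0008, 1.0271]
delta [-0.3445, -0.221, 0.0261] rot [-0.0016, 0.0008, 1.0271]
```

{"api": "carry_out", "payload": {
  "delta_pos": [
    [-0.3445,-0.221,0.026],
    [-0.3445,-0.221,0.026],
    [-0.3445,-0.221,0.026],
    [-0.3445,-0.221,0.026],
    [-0.3445,-0.221,0.026],
    [-0.3445,-0.221,0.026],
    [-0.3445,-0.221,0.026],
    [-0.3445,-0.221,0.026],
    [-0.3445,-0.221,0.026],
    [-0.3445,-0.221,0.026],
    [-0.3445,-0.221,0.026],
    [-0.3445,-0.221,0.026]
  ],
  "rotation": [
    [-0.0016,0.0008,1.027],
    [-0.0016,0.0008,1.027],
    [-0.0016,0.0008,1.027],
    [-0.0016,0.0008,1.027],
    [-0.0016,0.0008,1.027],
    [-0.0016,0.0008,1.027],
    [-0.0016,0.0008,1.027],
    [-0.0016,0.0008,1.027],
    [-0.0016,0.0008,1.027],
    [-0.0016,0.0008,1.027],
    [-0.0016,0.0008,1.027],
    [-0.0016,0.0008,1.027]
  ],
  "grip": 0.0918
}}

```text
t: 1.3
tool_pos: [0.4657, 0.2928, 0.2007]
ee_rot: [[-0.208, 0.978, -0.0], [0.978, 0.208, 0.003], [0.003, 0.0, -1.0]]
force: [0.7, 0.4, 0.6]
gripper_width: 1.003
```

```bash
python3 - <<'E'
from h import *
f=snap('wrist','w1'); print(np.round(f['position'],3),np.round(f['attitude'],2).tolist(),f['mtx'][0],f['k1'],proj(f,(.466,.29,.05)))
plan((.466,.29,.2,11.8))
E
```

```text
[0.448 0.373 0.359] [[0.98, 0.2, 0.06], [0.21, -0.93, -0.3], [-0.0, 0.31, -0.95]] [341.02308125   0.         257.75491116] -0.0883562435602925 [257.97111272 175.76619177]
t 1.35 p [0.4658 0.2927 0.2007] yawY 12.02 F [ 0.6 -0.  -0.2] w 0.0916 j [-0.52  0.32 -0.11  1.84  0.04  0.98 -0.43]
delta [-0.0027, -0.0003, 0.0007] rot [0.0005, -0.0023, 0.0038]
```

View pics/w1.png

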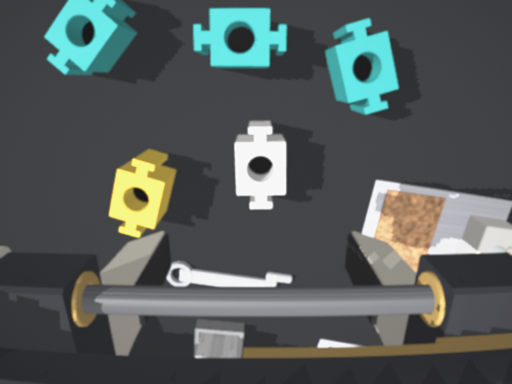

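The bare aluminium block is at (260,165) in the wrist view, standing between the coloured look-alikes and nearly square to the tool. I'll measure it from its silhouette.

```bash
cat >> h.py <<'E'
def blk(f,box,th=110):
    "block silhouette in the wrist view: per-column/row extents -> pose"
    x0,y0,x1,y1=box; hsv=cv2.cvtColor(f['image'],cv2.COLOR_RGB2HSV)
    m=np.zeros(hsv.shape[:2],np.uint8); m[y0:y1,x0:x1]=cv2.inRange(hsv,(0,0,th),(179,50,255))[y0:y1,x0:x1]
    c=max(cv2.findContours(m,0,1)[0],key=cv2.contourArea)
    for z in(.0,.05,):
        P=np.array([onz(f,*p[0],z)[:2] for p in c],np.float32); r=cv2.minAreaRect(P)
        a=r[2]-90*(r[1][0]>r[1][1]); e=np.radians(a);B=np.array([[np.cos(e),np.sin(e)],[-np.sin(e),np.cos(e)]]);Q=P@B.T
        print('z',z,'yaw',round(a,2),'c',np.round(r[0],4),'size',np.round(r[1],4),'ext',Q.min(0).round(4),Q.max(0).round(4))
    return c
E
python3 - <<'E'
from h import *
f=load('w1'); c=blk(f,(225,110,300,215)); print(cv2.boundingRect(c))
g=cv2.cvtColor(f['image'],cv2.COLOR_RGB2GRAY); print(g[165,228:296].tolist()); print(g[115:215,268].tolist(),g[115:215,245].tolist())
E
```

```text
z 0.0 yaw 12.88 c [0.469  0.2874] size [0.0566 0.0992] ext [0.4929 0.126 ] [0.5495 0.2252]
z 0.05 yaw 12.88 c [0.4661 0.2993] size [0.0487 0.0854] ext [0.4967 0.1452] [0.5454 0.2306]
(234, 120, 53, 90)
[70, 70, 70, 69, 68, 73, 122, 220, 250, 248, 247, 247, 247, 247, 247, 247, 247, 248, 246, 201, 120, 61, 34, 31, 31, 33, 32, 32, 32, 34, 33, 31, 32, 33, 33, 33, 33, 33, 32, 33, 32, 32, 39, 85, 161, 235, 248, 248, 247, 247, 247, 247, 247, 247, 247, 248, 250, 237, 144, 71, 50, 50, 51, 50, 52, 51, 51, 52]
[70, 70, 69, 69, 79, 117, 160, 175, 175, 175, 188, 228, 248, 248, 247, 247, 247, 248, 248, 209, 149, 148, 149, 150, 150, 158, 201, 244, 248, 247, 247, 247, 247, 247, 247, 247, 247, 247, 247, 247, 248, 249, 242, 182, 103, 51, 32, 31, 32, 31, 32, 31, 32, 34, 43, 65, 101, 145, 186, 215, 223, 226, 227, 233, 242, 247, 247, 247, 247, 247, 247, 247, 247, 247, 247, 247, 247, 247, 248, 248, 215, 159, 151, 152, 153, 165, 215, 246, 248, 247, 247, 248, 249, 238, 153, 81, 68, 69, 70, 70] [69, 69, 69, 70, 69, 70, 69, 70, 70, 69, 69, 68, 68, 68, 68, 68, 67, 68, 84, 123, 160, 173, 175, 175, 175, 176, 194, 233, 248, 248, 247, 247, 247, 247, 247, 247, 247, 247, 247, 247, 247, 247, 247, 247, 247, 247, 247, 247, 248, 248, 248, 248, 248, 247, 248, 248, 248, 248, 248, 248, 247, 247, 247, 247, 247, 247, 247, 247, 247, 247, 247, 247, 247, 247, 247, 247, 247, 247, 248, 250, 198, 104, 69, 69, 70, 69, 70, 71, 69, 70, 69, 70, 70, 70, 70, 71, 69, 70, 70, 69]
```

```bash
python3 - <<'E'
from h import *
f=load('w1'); c=blk(f,(225,110,300,215),205);blk(f,(225,110,300,215),195)
o=bot.get_obs();print(o['tool_pos'])
E
```

```text
z 0.0 yaw 13.37 c [0.4693 0.285 ] size [0.0543 0.0921] ext [0.4953 0.1227] [0.5496 0.2148]
z 0.05 yaw 13.37 c [0.4664 0.2973] size [0.0468 0.0793] ext [0.4991 0.1418] [0.5458 0.2211]
z 0.0 yaw 13.37 c [0.4692 0.285 ] size [0.0545 0.0922] ext [0.4951 0.1227] [0.5496 0.2149]
z 0.05 yaw 13.37 c [0.4663 0.2973] size [0.0469 0.0793] ext [0.4989 0.1418] [0.5458 0.2211]
[0.46575375 0.29273155 0.20070981]
```

```bash
python3 - <<'E'
from h import *
f=load('top0'); blk(f,(125,180,180,222),150);blk(f,(125,180,180,222),190)
plan((.466,.2965,.1,13.2),(.466,.2965,.015,13.2))
E
```

```text
z 0.0 yaw 12.49 c [0.4722 0.311 ] size [0.0584 0.0913] ext [0.4991 0.1559] [0.5575 0.2472]
z 0.05 yaw 12.49 c [0.4656 0.295 ] size [0.0552 0.0863] ext [0.4908 0.1441] [0.546  0.2304]
z 0.0 yaw 13.08 c [0.4726 0.314 ] size [0.056  0.0826] ext [0.5034 0.1575] [0.5594 0.2402]
z 0.05 yaw 13.08 c [0.4659 0.2978] size [0.0529 0.0781] ext [0.4948 0.1455] [0.5477 0.2236]
t 1.35 p [0.4658 0.2927 0.2007] yawY 12.02 F [ 0.6 -0.  -0.2] w 0.0916 j [-0.52  0.32 -0.11  1.84  0.04  0.98 -0.43]
delta [0.0034, 0.001, 0.1007] rot [0.0005, -0.0023, -0.0207]
delta [0.0032, 0.0009, 0.1857] rot [0.0005, -0.0023, -0.0207]
```

{"api": "carry_out", "payload": {
  "delta_pos": [
    [0.0045,0.001,0.03],
    [0.0045,0.001,0.07],
    [0.0045,0.001,0.1],
    [0.0045,0.001,0.125],
    [0.0045,0.001,0.145],
    [0.0045,0.001,0.165],
    [0.0045,0.001,0.18],
    [0.0045,0.001,0.186],
    [0.0045,0.001,0.186]
  ],
  "rotation": [
    [0,-0.002,-0.021],
    [0,-0.002,-0.021],
    [0,-0.002,-0.021],
    [0,-0.002,-0.021],
    [0,-0.002,-0.021],
    [0,-0.002,-0.021],
    [0,-0.002,-0.021],
    [0,-0.002,-0.021],
    [0,-0.002,-0.021]
  ]
}}

```text
t: 2.25
tool_pos: [0.4665, 0.2959, 0.0141]
ee_rot: [[-0.226, 0.974, -0.0], [0.974, 0.226, -0.001], [-0.001, -0.0, -1.0]]
force: [0.4, -0.5, 0.2]
gripper_width: 1.0
```

{"api": "carry_out", "payload": {
  "delta_pos": [
    [0,0,0],
    [0,0,0],
    [0,0,0],
    [0,0,0],
    [0,0,0],
    [0,0,0],
    [0,0,0],
    [0,0,0]
  ],
  "rotation": [
    [0,0,0],
    [0,0,0],
    [0,0,0],
    [0,0,0],
    [0,0,0],
    [0,0,0],
    [0,0,0],
    [0,0,0]
  ],
  "grip": 0.02
}}

```text
t: 3.05
tool_pos: [0.4675, 0.2955, 0.0149]
ee_rot: [[-0.225, 0.974, 0.001], [0.974, 0.225, -0.0], [-0.001, 0.001, -1.0]]
force: [-0.2, 0.7, 1.7]
gripper_width: 0.498
```

```bash
python3 -c "
from h import *
plan((.466,.297,.13,13.2),(.651,.2475,.13,3.2))"
```

```text
t 3.05 p [0.4675 0.2955 0.0149] yawY 13.0 F [-0.2  0.7  1.7] w 0.0458 j [-0.54  0.6  -0.09  1.94  0.09  0.61 -0.46]
delta [0.0017, -0.001, -0.1151] rot [0.0011, 0.0005, -0.0034]
delta [-0.0882, 0.1681, -0.1149] rot [0.0012, 0.0004, 0.1711]
```

{"api": "carry_out", "payload": {
  "delta_pos": [
    [0,0,-0.02],
    [0,0,-0.05],
    [0,0,-0.08],
    [0,0,-0.105],
    [0.0,0.015,-0.115],
    [-0.018,0.04,-0.115],
    [-0.036,0.075,-0.115],
    [-0.055,0.11,-0.115],
    [-0.072,0.14,-0.115],
    [-0.085,0.16,-0.115],
    [-0.0885,0.168,-0.115],
    [-0.0885,0.168,-0.115]
  ],
  "rotation": [
    [0,0,0],
    [0,0,0],
    [0,0,0],
    [0,0,0],
    [0,0,0.02],
    [0.001,0,0.04],
    [0.001,0,0.07],
    [0.001,0,0.1],
    [0.001,0,0.13],
    [0.001,0,0.16],
    [0.001,0,0.171],
    [0.001,0,0.171]
  ]
}}

```text
t: 4.25
tool_pos: [0.651, 0.246, 0.1287]
ee_rot: [[-0.054, 0.999, -0.001], [0.999, 0.054, -0.001], [-0.001, -0.001, -1.0]]
force: [-0.2, 0.6, -2.7]
gripper_width: 0.499
```

```bash
python3 - <<'E'
from h import *
f=snap('wrist','w2')
plan((.651,.2475,.022,3.2))
E
```

```text
t 4.3 p [0.6496 0.2473 0.1288] yawY 3.23 F [-1.3  0.5 -4. ] w 0.046 j [-0.38  0.64 -0.03  1.51  0.02  0.99 -0.36]
delta [0.0002, 0.0017, 0.1068] rot [-0.0025, 0.0006, 0.0006]
```

View pics/w2.png

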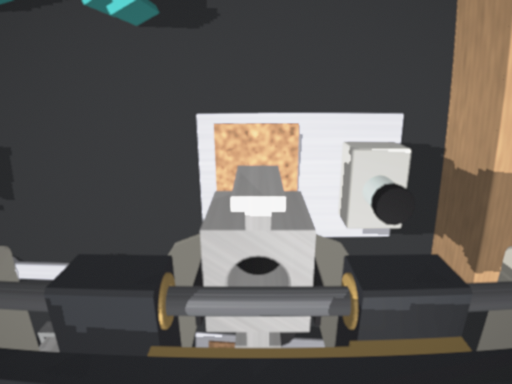

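```bash
python3 - <<'E'
from h import *
f=load('w2');g=cv2.cvtColor(f['image'],cv2.COLOR_RGB2GRAY);print(g[185:225,245].tolist());print(g[185:225,272].tolist())
o=bot.get_obs();R=o['ee_rot']
for v in (196,197,198,199): print(v,(R.T@(onz(f,258,v,.1639)-o['tool_pos'])).round(4))
hsv=cv2.cvtColor(f['image'],cv2.COLOR_RGB2HSV);cork=cv2.inRange(hsv,(5,60,80),(25,220,255));cork[:, :200]=0;cork[:,310:]=0;cork[:100]=0;cork[195:]=0
x,y,w,h=cv2.boundingRect(cork);print(x,y,w,h)
print([onz(f,u,v,.006).round(4) for u,v in((x,y),(x+w-1,y))])
E
```

```text
[132, 132, 132, 133, 132, 133, 132, 132, 132, 136, 159, 216, 243, 246, 246, 246, 246, 246, 246, 246, 246, 246, 246, 246, 246, 246, 244, 242, 238, 226, 198, 183, 180, 181, 181, 181, 180, 181, 180, 180]
[140, 140, 140, 140, 141, 140, 141, 140, 140, 142, 164, 218, 244, 247, 247, 246, 246, 246, 246, 246, 246, 246, 246, 246, 247, 246, 231, 184, 153, 150, 148, 145, 140, 138, 138, 138, 138, 138, 138, 138]
196 [ 0.0393  0.0013 -0.0351]
197 [ 0.0389  0.0013 -0.0351]
198 [ 0.0385  0.0013 -0.0351]
199 [ 0.038   0.0013 -0.0351]
214 124 85 68
[array([0.6121, 0.2924, 0.006 ]), array([0.6808, 0.2961, 0.006 ])]
```

{"api": "carry_out", "payload": {
  "delta_pos": [
    [-0.0007,0.0005,0.025],
    [-0.0007,0.0005,0.05],
    [-0.0007,0.0005,0.075],
    [-0.0007,0.0005,0.09],
    [-0.0007,0.0005,0.1],
    [-0.0007,0.0005,0.105],
    [-0.0007,0.0005,0.1065],
    [-0.0007,0.0005,0.1065]
  ],
  "rotation": [
    [-0.002,0,0],
    [-0.002,0,0],
    [-0.002,0,0],
    [-0.002,0,0],
    [-0.002,0,0],
    [-0.002,0,0],
    [-0.002,0,0],
    [-0.002,0,0]
  ]
}}

```text
t: 5.1
tool_pos: [0.652, 0.2467, 0.0242]
ee_rot: [[-0.056, 0.998, 0.003], [0.998, 0.056, 0.0], [-0.0, 0.003, -1.0]]
force: [-0.1, 0.0, -2.4]
gripper_width: 0.5
```

```bash
python3 -c "
from h import *
plan((.650,.2465,.021,3.2))"
```

```text
t 5.1 p [0.652  0.2467 0.0242] yawY 3.21 F [-0.1  0.  -2.4] w 0.0459 j [-0.38  0.77 -0.03  1.55  0.03  0.82 -0.37]
delta [-0.0001, -0.002, 0.0032] rot [0.0033, 0.0, 0.0003]
```

{"api": "carry_out", "payload": {
  "delta_pos": [
    [0,-0.001,0.0015],
    [0,-0.001,0.003],
    [0,-0.001,0.003]
  ],
  "rotation": [
    [0.002,0,0],
    [0.002,0,0],
    [0.002,0,0]
  ]
}}

```text
t: 5.4
tool_pos: [0.6508, 0.2465, 0.0209]
ee_rot: [[-0.056, 0.998, 0.001], [0.998, 0.056, -0.0], [-0.0, 0.001, -1.0]]
force: [-0.4, 1.0, -1.4]
gripper_width: 0.496
```

```bash
python3 -c "
from h import *
plan((.650,.2465,.021,3.2))"
```

```text
t 5.4 p [0.6508 0.2465 0.0209] yawY 3.21 F [-0.4  1.  -1.4] w 0.0456 j [-0.38  0.77 -0.03  1.55  0.03  0.81 -0.37]
delta [0.0, -0.0008, -0.0001] rot [0.001, 0.0001, 0.0001]
```

{"api": "carry_out", "payload": {
  "delta_pos": [
    [0,0,0],
    [0,0,0],
    [0,0,0],
    [0,0,0],
    [0,0,0]
  ],
  "rotation": [
    [0,0,0],
    [0,0,0],
    [0,0,0],
    [0,0,0],
    [0,0,0]
  ],
  "grip": 0.064
}}

```text
t: 5.9
tool_pos: [0.6505, 0.2464, 0.0206]
ee_rot: [[-0.056, 0.998, 0.0], [0.998, 0.056, -0.0], [-0.0, 0.0, -1.0]]
force: [-0.2, -0.1, -0.1]
gripper_width: 0.693
```

{"api": "carry_out", "payload": {
  "delta_pos": [
    [0,0,-0.01],
    [0,0,-0.03],
    [0,0,-0.06],
    [0,0,-0.1],
    [0,0,-0.14],
    [0,0,-0.17],
    [0,0,-0.18]
  ],
  "rotation": [
    [0,0,0],
    [0,0,0],
    [0,0,0],
    [0,0,0],
    [0,0,0],
    [0,0,0],
    [0,0,0]
  ]
}}

```text
t: 6.6
tool_pos: [0.6528, 0.2474, 0.2061]
ee_rot: [[-0.056, 0.998, 0.007], [0.998, 0.056, 0.003], [0.002, 0.008, -1.0]]
force: [0.9, -0.1, 0.1]
gripper_width: 0.694
```

```bash
python3 -c "
from h import *
plan((.467,.0,.2,6.5))"
```

```text
t 6.6 p [0.6528 0.2474 0.2061] yawY 3.2 F [ 0.9 -0.1  0.1] w 0.0637 j [-0.38  0.56 -0.03  1.45  0.02  1.12 -0.36]
delta [-0.2366, -0.1993, 0.0041] rot [0.0076, -0.0019, -0.0576]
```

{"api": "carry_out", "payload": {
  "delta_pos": [
    [-0.02,-0.02,0],
    [-0.05,-0.045,0],
    [-0.085,-0.075,0],
    [-0.12,-0.105,0],
    [-0.155,-0.135,0],
    [-0.19,-0.165,0],
    [-0.22,-0.19,0],
    [-0.236,-0.199,0],
    [-0.236,-0.199,0],
    [-0.236,-0.199,0]
  ],
  "rotation": [
    [0,0,-0.01],
    [0,0,-0.02],
    [0,0,-0.03],
    [0,0,-0.04],
    [0,0,-0.05],
    [0,0,-0.058],
    [0,0,-0.058],
    [0,0,-0.058],
    [0,0,-0.058],
    [0,0,-0.058]
  ],
  "grip": 0.0918
}}

```text
t: 7.6
tool_pos: [0.465, -0.0001, 0.2006]
ee_rot: [[-0.113, 0.994, 0.0], [0.994, 0.113, -0.0], [-0.0, 0.0, -1.0]]
force: [0.1, 0.4, 0.5]
gripper_width: 1.001
```

```bash
python3 - <<'E'
from h import *
f=snap('wrist','w3')
t=snap('top','top3')
cv2.imwrite('pics/w3c.png',np.vstack([cv2.resize(f['image'][90:250,150:370,::-1],(770,560)*1 if 0 else (660,480)),]))
plan((.467,.0,.2,6.5))
g=t['image'][:,:,::-1][90:230,120:330]; cv2.imwrite('pics/t3c.png',cv2.resize(g,None,fx=3.6,fy=3.6,interpolation=2))
E
```

```text
t 7.7 p [0.4655 0.0009 0.2005] yawY 6.62 F [ 0.  -0.3  0.6] w 0.0919 j [-0.08  0.17  0.02  2.04 -0.    0.93  0.06]
delta [-0.0011, 0.0014, 0.0005] rot [0.0004, 0.0001, 0.0022]
```

View pics/w3.png

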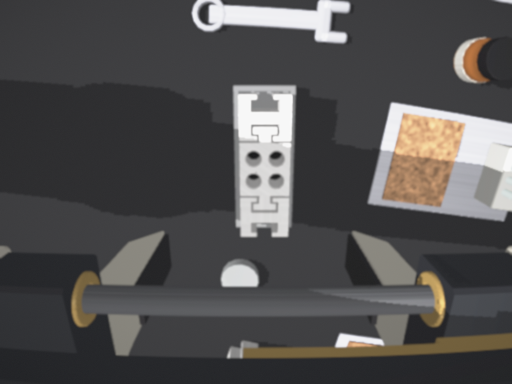

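View pics/t3c.png

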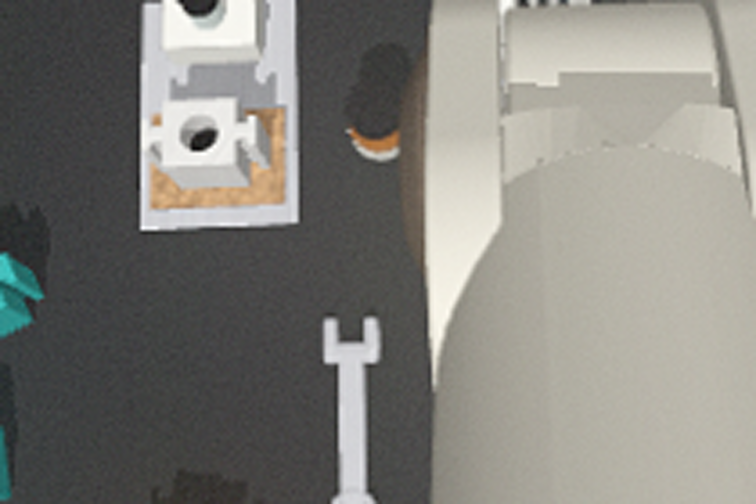

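Block one stands on its pad, and the wrist view shows the four wells near (265,169).

```bash
python3 - <<'E'
from h import *
f=load('w3');g=cv2.cvtColor(f['image'],cv2.COLOR_RGB2GRAY)
m=np.zeros_like(g);m[148:192,243:288]=(g[148:192,243:288]<110)*255
W=[]
for c in cv2.findContours(m,0,1)[0]:
    if cv2.contourArea(c)>20:
        M=cv2.moments(c);u,v=M['m10']/M['m00'],M['m01']/M['m00'];p=onz(f,u,v,.056);W.append(p);print(round(u,1),round(v,1),cv2.boundingRect(c),p.round(4))
W=np.array(W);print(W.mean(0).round(4))
t=load('top0');h=cv2.cvtColor(t['image'],cv2.COLOR_RGB2GRAY)
print(g[150,228:300].tolist(),g[200,228:300].tolist())
for v in(140,200):
  print([onz(f,u,v,.056).round(4) for u in(237,292)])
# outline of row
hs=(g>150).astype(np.uint8)*255;k=np.zeros_like(hs);k[80:245,225:305]=hs[80:245,225:305]
c=max(cv2.findContours(k,0,1)[0],key=cv2.contourArea);r=cv2.minAreaRect(np.array([onz(f,*p[0],.056)[:2] for p in c],np.float32));print(r)
f=t;print([onz(f,u*.64,v*.64,.056).round(4) for u,v in((421,309),(437,309),(421,326),(437,324))])
E
```

```text
275.1 176.6 (271, 174, 10, 6) [ 0.4808 -0.0007  0.056 ]
253.1 176.7 (249, 174, 10, 6) [ 0.4607 -0.003   0.056 ]
275.4 155.4 (270, 152, 12, 8) [0.4785 0.0192 0.056 ]
253.3 155.4 (248, 152, 12, 8) [0.4587 0.0169 0.056 ]
[0.4697 0.0081 0.056 ]
[47, 48, 48, 49, 49, 65, 95, 119, 129, 132, 149, 182, 209, 216, 216, 215, 215, 214, 214, 215, 215, 212, 203, 192, 184, 182, 185, 192, 202, 210, 215, 216, 216, 216, 216, 216, 216, 216, 216, 215, 215, 215, 215, 214, 210, 202, 192, 184, 182, 184, 189, 199, 209, 215, 216, 216, 216, 215, 215, 215, 215, 208, 182, 151, 131, 112, 82, 56, 47, 48, 48, 47] [48, 49, 48, 49, 48, 49, 63, 92, 118, 129, 133, 156, 194, 216, 218, 218, 218, 218, 218, 218, 218, 218, 216, 215, 215, 214, 213, 206, 187, 162, 165, 198, 218, 221, 220, 219, 218, 217, 217, 217, 215, 200, 170, 156, 176, 203, 215, 216, 216, 217, 219, 220, 221, 221, 221, 221, 221, 221, 221, 219, 205, 171, 145, 127, 96, 62, 50, 47, 48, 48, 48, 48]
[array([0.4427, 0.0292, 0.056 ]), array([0.4915, 0.0348, 0.056 ])]
[array([ 0.4481, -0.0275,  0.056 ]), array([ 0.4996, -0.0216,  0.056 ])]
((0.4692147374153137, 0.00823666900396347), (0.053335417062044144, 0.1410638689994812), 6.552772521972656)
[array([0.4826, 0.017 , 0.056 ]), array([ 0.4831, -0.0067,  0.056 ]), array([0.4572, 0.0165, 0.056 ]), array([ 0.4607, -0.0071,  0.056 ])]
```

```bash
python3 -c "
from h import *
plan((.4695,.006,.027,6.55))"
```

```text
t 7.7 p [0.4655 0.0009 0.2005] yawY 6.62 F [ 0.  -0.3  0.6] w 0.0919 j [-0.08  0.17  0.02  2.04 -0.    0.93  0.06]
delta [0.0046, 0.0045, 0.1735] rot [0.0004, 0.0001, 0.0013]
```

{"api": "carry_out", "payload": {
  "delta_pos": [
    [0.0045,0.0045,0.03],
    [0.0045,0.0045,0.07],
    [0.0045,0.0045,0.1],
    [0.0045,0.0045,0.125],
    [0.0045,0.0045,0.145],
    [0.0045,0.0045,0.16],
    [0.0045,0.0045,0.17],
    [0.0045,0.0045,0.173],
    [0.0045,0.0045,0.173],
    [0.0045,0.0045,0.173]
  ],
  "rotation": [
    [0,0,0.001],
    [0,0,0.001],
    [0,0,0.001],
    [0,0,0.001],
    [0,0,0.001],
    [0,0,0.001],
    [0,0,0.001],
    [0,0,0.001],
    [0,0,0.001],
    [0,0,0.001]
  ]
}}

```text
t: 8.7
tool_pos: [0.4696, 0.0049, 0.0281]
ee_rot: [[-0.113, 0.994, 0.001], [0.994, 0.113, -0.0], [-0.0, 0.001, -1.0]]
force: [-0.3, 0.7, 0.7]
gripper_width: 1.001
```

{"api": "carry_out", "payload": {
  "delta_pos": [
    [0,0,0],
    [0,0,0],
    [0,0,0],
    [0,0,0],
    [0,0,0],
    [0,0,0],
    [0,0,0],
    [0,0,0]
  ],
  "rotation": [
    [0,0,0],
    [0,0,0],
    [0,0,0],
    [0,0,0],
    [0,0,0],
    [0,0,0],
    [0,0,0],
    [0,0,0]
  ],
  "grip": 0.02
}}

```text
t: 9.5
tool_pos: [0.4692, 0.0046, 0.0276]
ee_rot: [[-0.113, 0.994, 0.001], [0.994, 0.113, -0.0], [-0.001, 0.001, -1.0]]
force: [0.9, 0.7, 0.3]
gripper_width: 0.496
```

```bash
python3 - <<'E'
from h import *
f=snap('wrist','w4'); print(bot.get_obs()['wrist_torque'])
plan((.4695,.006,.1,6.55))
E
```

```text
[-0.04123237 -0.18158056 -0.00226738]
t 9.55 p [0.4692 0.0046 0.0276] yawY 6.47 F [ 1.1 -0.7  0.1] w 0.0455 j [-0.08  0.47  0.01  2.14 -0.01  0.53  0.05]
delta [0.0013, 0.0005, -0.0724] rot [0.0006, 0.0005, -0.0013]
```

View pics/w4.png

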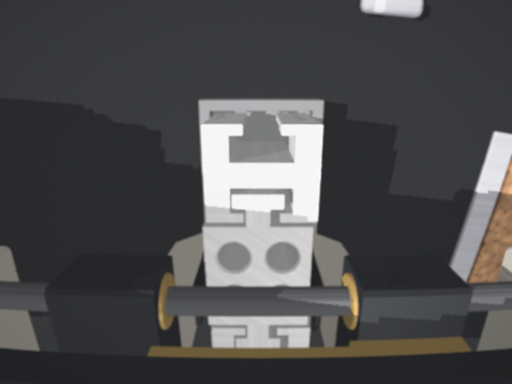

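The four-well block is gripped squarely with no load. The top edge of its key is at about (258,196). I'll lift it straight up slowly.

{"api": "carry_out", "payload": {
  "delta_pos": [
    [0,0,-0.005],
    [0,0,-0.012],
    [0,0,-0.019],
    [0,0,-0.026],
    [0,0,-0.033],
    [0,0,-0.04],
    [0,0,-0.047],
    [0,0,-0.054],
    [0,0,-0.061],
    [0,0,-0.068],
    [0,0,-0.075],
    [0,0,-0.08]
  ],
  "rotation": [
    [0,0,0],
    [0,0,0],
    [0,0,0],
    [0,0,0],
    [0,0,0],
    [0,0,0],
    [0,0,0],
    [0,0,0],
    [0,0,0],
    [0,0,0],
    [0,0,0],
    [0,0,0]
  ]
}}

```text
t: 10.75
tool_pos: [0.4691, 0.0046, 0.1082]
ee_rot: [[-0.113, 0.994, 0.001], [0.994, 0.113, -0.0], [-0.0, 0.001, -1.0]]
force: [-1.0, 0.4, -1.5]
gripper_width: 0.502
```

```bash
python3 - <<'E'
from h import *
f=snap('wrist','w5');g=cv2.cvtColor(f['image'],cv2.COLOR_RGB2GRAY)
o=bot.get_obs();R=o['ee_rot'];print(g[185:215,245].tolist())
for v in(190,195,200): print(v,(R.T@(onz(f,258,v,o['tool_pos'][2]+.0284)-o['tool_pos'])).round(4))
plan((.4695,.006,.15,6.55),(.6427,-.2752,.15,-5))
s=snap('scene','s5')['image'][:,:,::-1][130:300,130:350];cv2.imwrite('pics/s5c.png',cv2.resize(s,None,fx=3.4,fy=3.4,interpolation=2))
E
```

```text
[162, 161, 161, 161, 161, 162, 161, 162, 177, 222, 246, 248, 247, 247, 247, 247, 247, 247, 247, 247, 247, 247, 247, 247, 245, 237, 234, 233, 231, 221]
190 [ 0.041  -0.0006 -0.0284]
195 [ 0.0389 -0.0006 -0.0284]
200 [ 0.0368 -0.0006 -0.0284]
t 10.8 p [0.4695 0.0047 0.1088] yawY 6.48 F [ 0.2 -0.3 -1.6] w 0.0454 j [-0.08  0.32  0.02  2.1  -0.01  0.72  0.05]
delta [0.0013, 0.0002, -0.0412] rot [0.0015, 0.0006, -0.0013]
delta [-0.2976, 0.1406, -0.0408] rot [0.0015, 0.0004, 0.2003]
```

View pics/s5c.png

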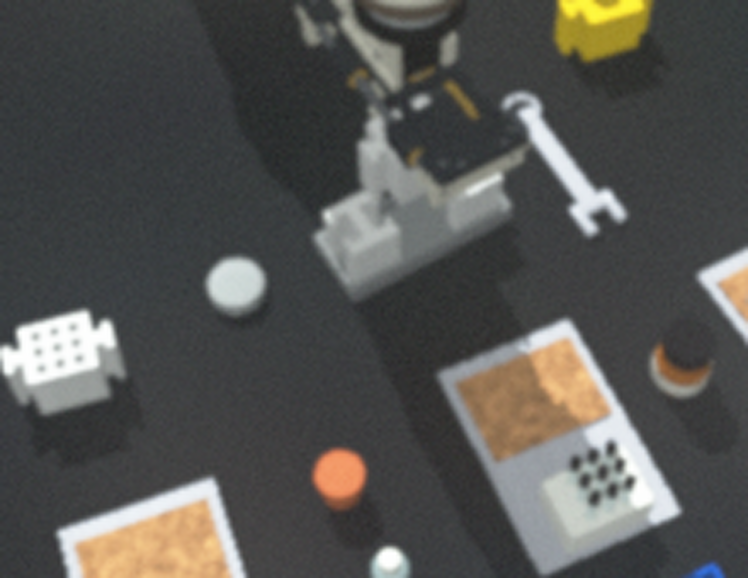

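{"api": "carry_out", "payload": {
  "delta_pos": [
    [0,0,-0.02],
    [-0.015,0.008,-0.04],
    [-0.05,0.024,-0.041],
    [-0.085,0.04,-0.041],
    [-0.12,0.057,-0.041],
    [-0.155,0.073,-0.041],
    [-0.19,0.09,-0.041],
    [-0.225,0.106,-0.041],
    [-0.26,0.123,-0.041],
    [-0.285,0.135,-0.041],
    [-0.2975,0.1405,-0.041],
    [-0.2975,0.1405,-0.041]
  ],
  "rotation": [
    [0,0,0],
    [0,0,0.01],
    [0,0,0.03],
    [0,0,0.05],
    [0,0,0.08],
    [0,0,0.1],
    [0,0,0.125],
    [0,0,0.15],
    [0,0,0.175],
    [0,0,0.19],
    [0.001,0,0.2],
    [0.001,0,0.2]
  ]
}}

```text
t: 12.05
tool_pos: [0.6416, -0.278, 0.1474]
ee_rot: [[0.09, 0.996, -0.002], [0.996, -0.09, -0.002], [-0.002, -0.002, -1.0]]
force: [-0.6, -0.3, -2.4]
gripper_width: 0.495
```

{"api": "carry_out", "payload": {
  "delta_pos": [
    [0,0,0],
    [0,0,0]
  ],
  "rotation": [
    [0,0,0],
    [0,0,0]
  ]
}}

```text
t: 12.25
tool_pos: [0.6416, -0.2733, 0.1481]
ee_rot: [[0.085, 0.996, -0.002], [0.996, -0.085, 0.001], [0.001, -0.002, -1.0]]
force: [-0.1, 0.3, -1.9]
gripper_width: 0.498
```

```bash
cat >> h.py <<'E'
def pad(f):
    hsv=cv2.cvtColor(f['image'],cv2.COLOR_RGB2HSV);m=cv2.inRange(hsv,(5,60,60),(25,220,255));m[:,:180]=0;m[:,340:]=0;m[:80]=0;m[235:]=0
    c=max(cv2.findContours(m,0,1)[0],key=cv2.contourArea);P=np.array([onz(f,*p[0],.006)[:2] for p in c])
    return c,P
E
python3 - <<'E'
from h import *
f=snap('wrist','w6');c,P=pad(f);x,y,w,h=cv2.boundingRect(c);print(x,y,w,h)
o=bot.get_obs();R=o['ee_rot']
Q=(P-o['tool_pos'][:2])@R[:2,:2]; print('pad tool ext',Q.min(0),Q.max(0))
plan((.6430,-.2755,.0275,-5))
E
```

```text
219 125 80 66
pad tool ext [-0.01439522 -0.03484912] [0.04538161 0.03485934]
t 12.3 p [ 0.6417 -0.2733  0.1484] yawY -4.88 F [ 0.1 -0.5 -3.7] w 0.0462 j [ 0.27  0.63  0.14  1.5  -0.1   1.03  0.35]
delta [-0.0021, 0.0016, 0.1209] rot [-0.0017, -0.0006, 0.002]
```

View pics/w6.png

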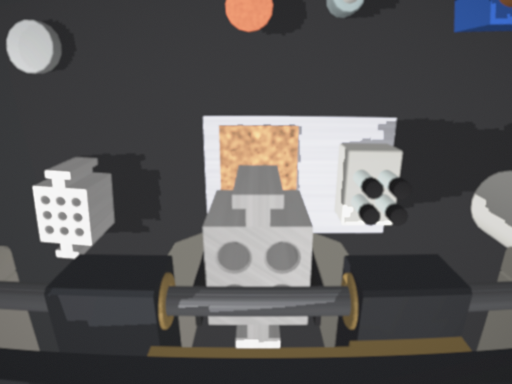

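{"api": "carry_out", "payload": {
  "delta_pos": [
    [-0.0028,0.0008,0.025],
    [-0.0028,0.0008,0.055],
    [-0.0028,0.0008,0.08],
    [-0.0028,0.0008,0.1],
    [-0.0028,0.0008,0.112],
    [-0.0028,0.0008,0.118],
    [-0.0028,0.0008,0.12],
    [-0.0028,0.0008,0.12]
  ],
  "rotation": [
    [-0.001,0,0.002],
    [-0.001,0,0.002],
    [-0.001,0,0.002],
    [-0.001,0,0.002],
    [-0.001,0,0.002],
    [-0.001,0,0.002],
    [-0.001,0,0.002],
    [-0.001,0,0.002]
  ]
}}

```text
t: 13.1
tool_pos: [0.6431, -0.2781, 0.0295]
ee_rot: [[0.089, 0.996, 0.001], [0.996, -0.089, -0.001], [-0.001, 0.001, -1.0]]
force: [0.3, -0.1, -1.0]
gripper_width: 0.499
```

{"api": "carry_out", "payload": {
  "delta_pos": [
    [0,0,0],
    [0,0,0]
  ],
  "rotation": [
    [0,0,0],
    [0,0,0]
  ]
}}

```text
t: 13.3
tool_pos: [0.6432, -0.2784, 0.0298]
ee_rot: [[0.089, 0.996, 0.002], [0.996, -0.089, -0.001], [-0.001, 0.002, -1.0]]
force: [-0.8, 0.1, -1.8]
gripper_width: 0.498
```

```bash
python3 -c "
from h import *
plan((.6423,-.276,.027,-5))"
```

```text
t 13.3 p [ 0.6432 -0.2784  0.0298] yawY -5.1 F [-0.8  0.1 -1.8] w 0.0457 j [ 0.29  0.77  0.12  1.54 -0.12  0.83  0.37]
delta [0.0023, -0.0011, 0.0028] rot [0.0018, 0.0011, -0.0018]
```

{"api": "carry_out", "payload": {
  "delta_pos": [
    [0.0022,-0.0008,0.001],
    [0.0022,-0.0008,0.0015],
    [0.0022,-0.0008,0.0025],
    [0.0022,-0.0008,0.0025]
  ],
  "rotation": [
    [0.001,0,-0.002],
    [0.001,0,-0.002],
    [0.001,0,-0.002],
    [0.001,0,-0.002]
  ]
}}

```text
t: 13.7
tool_pos: [0.6422, -0.2754, 0.0277]
ee_rot: [[0.087, 0.996, -0.001], [0.996, -0.087, 0.0], [-0.0, -0.001, -1.0]]
force: [-3.7, 2.1, 7.3]
gripper_width: 0.5
```

```bash
python3 -c "
from h import *
plan((.6425,-.276,.027,-5))"
```

```text
t 13.7 p [ 0.6422 -0.2754  0.0277] yawY -4.97 F [-3.7  2.1  7.3] w 0.0459 j [ 0.28  0.77  0.12  1.55 -0.12  0.83  0.36]
delta [-0.0006, 0.0004, 0.0007] rot [-0.0005, 0.0, 0.0006]
```

In contact and seated (7 N); I'll release and move on to the nine-well block.

{"api": "carry_out", "payload": {
  "delta_pos": [
    [0,0,-0.0005],
    [0,0,-0.0005],
    [0,0,-0.0005],
    [0,0,-0.0005],
    [0,0,-0.0005]
  ],
  "rotation": [
    [0,0,0],
    [0,0,0],
    [0,0,0],
    [0,0,0],
    [0,0,0]
  ],
  "grip": 0.064
}}

```text
t: 14.2
tool_pos: [0.6418, -0.2758, 0.0265]
ee_rot: [[0.087, 0.996, -0.001], [0.996, -0.087, -0.0], [-0.001, -0.001, -1.0]]
force: [0.7, 0.3, 0.9]
gripper_width: 0.696
```

{"api": "carry_out", "payload": {
  "delta_pos": [
    [0,0,-0.01],
    [0,0,-0.03],
    [0,0,-0.06],
    [0,0,-0.1],
    [0,0,-0.14],
    [0,0,-0.165],
    [0,0,-0.172]
  ],
  "rotation": [
    [0,0,0],
    [0,0,0],
    [0,0,0],
    [0,0,0],
    [0,0,0],
    [0,0,0],
    [0,0,0]
  ]
}}

```text
t: 14.9
tool_pos: [0.6443, -0.2768, 0.204]
ee_rot: [[0.087, 0.996, 0.006], [0.996, -0.087, -0.003], [-0.003, 0.007, -1.0]]
force: [1.0, 0.8, 1.1]
gripper_width: 0.7
```

```bash
python3 -c "
from h import *
plan((.475,-.285,.2,-8))"
```

```text
t 14.9 p [ 0.6443 -0.2768  0.204 ] yawY -4.99 F [1.  0.8 1.1] w 0.0642 j [ 0.27  0.58  0.15  1.45 -0.09  1.12  0.35]
delta [-0.0229, -0.1679, 0.003] rot [0.0066, 0.0025, 0.0525]
```

{"api": "carry_out", "payload": {
  "delta_pos": [
    [-0.003,-0.02,0],
    [-0.008,-0.055,0],
    [-0.013,-0.09,0],
    [-0.018,-0.125,0],
    [-0.022,-0.155,0],
    [-0.023,-0.168,0],
    [-0.023,-0.168,0],
    [-0.023,-0.168,0],
    [-0.023,-0.168,0]
  ],
  "rotation": [
    [0,0,0.01],
    [0,0,0.02],
    [0,0,0.03],
    [0,0,0.04],
    [0,0,0.05],
    [0,0,0.052],
    [0,0,0.052],
    [0,0,0.052],
    [0,0,0.052]
  ],
  "grip": 0.0918
}}

```text
t: 15.8
tool_pos: [0.4745, -0.2835, 0.1988]
ee_rot: [[0.137, 0.991, 0.0], [0.991, -0.137, -0.001], [-0.001, 0.0, -1.0]]
force: [-0.4, 0.4, 0.3]
gripper_width: 1.0
```

```bash
python3 - <<'E'
from h import *
f=snap('wrist','w7')
print(proj(f,(.475,-.277,.05)))
blk(f,(220,100,310,230),200)
blk(f,(220,100,310,230),225)
blk(load('top0'),(365,185,420,222),200)
plan((.475,-.277,.2,-8))
E
```

```text
[257.44949676 166.02261124]
z 0.0 yaw -9.05 c [ 0.4743 -0.2956] size [0.0921 0.0547] ext [ 0.4876 -0.2633] [ 0.5422 -0.1712]
z 0.05 yaw -9.05 c [ 0.4759 -0.2824] size [0.0792 0.047 ] ext [ 0.4909 -0.2436] [ 0.5379 -0.1644]
z 0.0 yaw -8.67 c [ 0.4742 -0.295 ] size [0.0908 0.0544] ext [ 0.4861 -0.2656] [ 0.5404 -0.1748]
z 0.05 yaw -8.67 c [ 0.4759 -0.2819] size [0.0781 0.0467] ext [ 0.4895 -0.246 ] [ 0.5363 -0.1679]
z 0.0 yaw -7.76 c [ 0.4836 -0.2983] size [0.0829 0.0504] ext [ 0.4942 -0.2718] [ 0.5446 -0.1888]
z 0.05 yaw -7.76 c [ 0.4763 -0.281 ] size [0.0784 0.0477] ext [ 0.4861 -0.2534] [ 0.5337 -0.175 ]
t 15.85 p [ 0.4742 -0.2836  0.1987] yawY -7.86 F [-0.7 -0.3 -0.7] w 0.0918 j [ 0.34  0.33  0.19  1.84 -0.07  0.98  0.42]
delta [0.0066, -0.0001, -0.0013] rot [-0.0003, 0.0006, 0.0024]
```

View pics/w7.png

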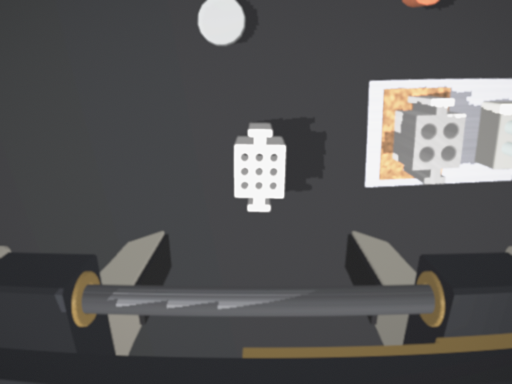

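{"api": "carry_out", "payload": {
  "delta_pos": [
    [0.0023,0.0015,0.03],
    [0.0023,0.0015,0.07],
    [0.0023,0.0015,0.1],
    [0.0023,0.0015,0.125],
    [0.0023,0.0015,0.145],
    [0.0023,0.0015,0.165],
    [0.0023,0.0015,0.178],
    [0.0023,0.0015,0.1835],
    [0.0023,0.0015,0.1835],
    [0.0023,0.0015,0.1835]
  ],
  "rotation": [
    [0,0,0.011],
    [0,0,0.011],
    [0,0,0.011],
    [0,0,0.011],
    [0,0,0.011],
    [0,0,0.011],
    [0,0,0.011],
    [0,0,0.011],
    [0,0,0.011],
    [0,0,0.011]
  ]
}}

```text
t: 16.85
tool_pos: [0.475, -0.2823, 0.0159]
ee_rot: [[0.149, 0.989, 0.0], [0.989, -0.149, -0.001], [-0.001, 0.0, -1.0]]
force: [-0.0, -0.4, 0.2]
gripper_width: 0.997
```

{"api": "carry_out", "payload": {
  "delta_pos": [
    [0,0,0],
    [0,0,0],
    [0,0,0],
    [0,0,0],
    [0,0,0],
    [0,0,0],
    [0,0,0],
    [0,0,0]
  ],
  "rotation": [
    [0,0,0],
    [0,0,0],
    [0,0,0],
    [0,0,0],
    [0,0,0],
    [0,0,0],
    [0,0,0],
    [0,0,0]
  ],
  "grip": 0.02
}}

```text
t: 17.65
tool_pos: [0.4745, -0.2821, 0.0154]
ee_rot: [[0.149, 0.989, -0.001], [0.989, -0.149, -0.001], [-0.001, -0.0, -1.0]]
force: [0.4, 0.3, 0.1]
gripper_width: 0.497
```

```bash
python3 -c "
from h import *
plan((.6443,.0207,.13,-1.5))"
```

```text
t 17.65 p [ 0.4745 -0.2821  0.0154] yawY -8.59 F [0.4 0.3 0.1] w 0.0456 j [ 0.38  0.6   0.14  1.94 -0.14  0.61  0.46]
delta [0.3247, 0.1226, -0.1149] rot [-0.0005, 0.0007, -0.1237]
```

{"api": "carry_out", "payload": {
  "delta_pos": [
    [0,0,-0.02],
    [0,0,-0.05],
    [0,0,-0.085],
    [0.01,0.004,-0.115],
    [0.04,0.015,-0.13],
    [0.08,0.03,-0.13],
    [0.12,0.045,-0.13],
    [0.16,0.06,-0.13],
    [0.2,0.075,-0.13],
    [0.24,0.09,-0.13],
    [0.275,0.104,-0.13],
    [0.3,0.113,-0.13]
  ],
  "rotation": [
    [0,0,0],
    [0,0,0],
    [0,0,0],
    [0,0,0],
    [0,0,-0.015],
    [0,0,-0.03],
    [0,0,-0.045],
    [0,0,-0.06],
    [0,0,-0.075],
    [0,0,-0.09],
    [0,0,-0.105],
    [0,0,-0.124]
  ]
}}

```text
t: 18.85
tool_pos: [0.6313, 0.0015, 0.1442]
ee_rot: [[0.022, 1.0, -0.002], [1.0, -0.022, 0.001], [0.001, -0.002, -1.0]]
force: [0.7, -1.1, -2.9]
gripper_width: 0.503
```

```bash
python3 -c "
from h import *
plan((.6443,.0207,.13,-1.5))"
```

```text
t 18.85 p [0.6313 0.0015 0.1442] yawY -1.28 F [ 0.7 -1.1 -2.9] w 0.0461 j [-0.1   0.52  0.07  1.68 -0.04  0.94 -0.03]
delta [0.0194, 0.0126, 0.0142] rot [-0.0021, -0.0007, 0.0039]
```

{"api": "carry_out", "payload": {
  "delta_pos": [
    [0.015,0.009,0.008],
    [0.022,0.0128,0.014],
    [0.022,0.0128,0.014],
    [0.022,0.0128,0.014],
    [0.022,0.0128,0.014],
    [0.022,0.0128,0.014]
  ],
  "rotation": [
    [0,0,0],
    [0,0,0.001],
    [0,0,0.001],
    [0,0,0.001],
    [0,0,0.001],
    [0,0,0.001]
  ]
}}

```text
t: 19.45
tool_pos: [0.6442, 0.0176, 0.1314]
ee_rot: [[0.029, 1.0, -0.001], [1.0, -0.029, -0.001], [-0.001, -0.001, -1.0]]
force: [0.3, 0.6, -2.5]
gripper_width: 0.5
```

```bash
python3 - <<'E'
from h import *
f=snap('wrist','w8');c,P=pad(f);print(cv2.boundingRect(c))
o=bot.get_obs();R=o['ee_rot']
Q=(P-o['tool_pos'][:2])@R[:2,:2]; print('pad tool ext',Q.min(0),Q.max(0))
g=cv2.cvtColor(f['image'],cv2.COLOR_RGB2GRAY);print(g[180:215,245].tolist(),g[180:215,270].tolist())
for v in(190,195,200): print(v,(R.T@(onz(f,258,v,o['tool_pos'][2]+.0346)-o['tool_pos'])).round(4))
plan((.6443,.0207,.022,-1.5))
E
```

```text
(214, 120, 85, 74)
pad tool ext [-0.01248404 -0.03658628] [0.0509052  0.03309785]
[132, 133, 133, 133, 133, 133, 134, 134, 134, 135, 134, 134, 134, 135, 134, 135, 135, 134, 142, 182, 234, 247, 247, 246, 246, 246, 243, 223, 208, 205, 206, 205, 205, 204, 197] [135, 135, 135, 136, 136, 135, 136, 135, 135, 136, 136, 137, 136, 136, 136, 136, 136, 136, 143, 184, 235, 247, 247, 247, 247, 247, 247, 247, 247, 247, 243, 226, 212, 208, 201]
190 [ 0.0424 -0.     -0.0346]
195 [ 0.0404 -0.     -0.0346]
200 [ 0.0384 -0.     -0.0346]
t 19.5 p [0.6443 0.018  0.1315] yawY -1.65 F [ 0.1  0.1 -2.6] w 0.0457 j [-0.12  0.56  0.07  1.66 -0.04  0.93 -0.06]
delta [0.0027, -0.0, 0.1095] rot [-0.0004, 0.0009, -0.0026]
```

View pics/w8.png

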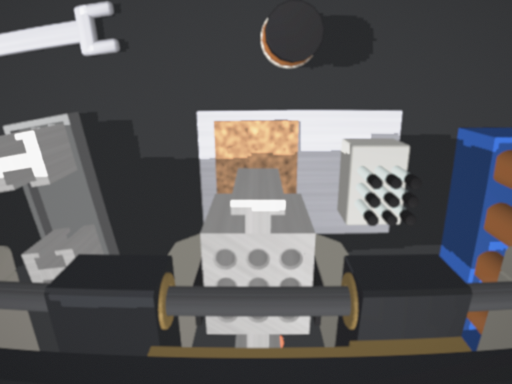

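{"api": "carry_out", "payload": {
  "delta_pos": [
    [0.003,-0.0006,0.025],
    [0.003,-0.0006,0.05],
    [0.003,-0.0006,0.075],
    [0.003,-0.0006,0.09],
    [0.003,-0.0006,0.1],
    [0.003,-0.0006,0.106],
    [0.003,-0.0006,0.108],
    [0.003,-0.0006,0.108],
    [0.003,-0.0006,0.108]
  ],
  "rotation": [
    [0,0,-0.002],
    [0,0,-0.002],
    [0,0,-0.002],
    [0,0,-0.002],
    [0,0,-0.002],
    [0,0,-0.002],
    [0,0,-0.002],
    [0,0,-0.002],
    [0,0,-0.002]
  ]
}}

```text
t: 20.4
tool_pos: [0.6445, 0.0224, 0.024]
ee_rot: [[0.025, 1.0, 0.001], [1.0, -0.025, -0.0], [-0.0, 0.001, -1.0]]
force: [0.8, 0.1, -2.1]
gripper_width: 0.496
```

```bash
python3 -c "
from h import *
plan((.6438,.0209,.0215,-1.5))"
```

```text
t 20.4 p [0.6445 0.0224 0.024 ] yawY -1.43 F [ 0.8  0.1 -2.1] w 0.0455 j [-0.12  0.7   0.06  1.7  -0.05  0.74 -0.06]
delta [-0.0016, -0.0007, 0.0025] rot [0.0007, 0.0004, 0.0012]
```

{"api": "carry_out", "payload": {
  "delta_pos": [
    [-0.0012,-0.0005,0.001],
    [-0.0012,-0.0005,0.002],
    [-0.0012,-0.0005,0.0025],
    [-0.0012,-0.0005,0.0025]
  ],
  "rotation": [
    [0,0,0.001],
    [0,0,0.001],
    [0,0,0.001],
    [0,0,0.001]
  ]
}}

```text
t: 20.8
tool_pos: [0.6436, 0.0209, 0.0214]
ee_rot: [[0.026, 1.0, -0.0], [1.0, -0.026, -0.001], [-0.001, -0.0, -1.0]]
force: [-1.7, -1.0, 4.9]
gripper_width: 0.501
```

```bash
python3 -c "
from h import *
plan((.6438,.0209,.0215,-1.5))"
```

```text
t 20.8 p [0.6436 0.0209 0.0214] yawY -1.5 F [-1.7 -1.   4.9] w 0.046 j [-0.12  0.7   0.06  1.7  -0.05  0.74 -0.06]
delta [-0.0, 0.0002, -0.0001] rot [-0.0002, 0.0006, -0.0]
```

{"api": "carry_out", "payload": {
  "delta_pos": [
    [0,0,0],
    [0,0,0],
    [0,0,0],
    [0,0,0],
    [0,0,0]
  ],
  "rotation": [
    [0,0,0],
    [0,0,0],
    [0,0,0],
    [0,0,0],
    [0,0,0]
  ],
  "grip": 0.064
}}

```text
t: 21.3
tool_pos: [0.6431, 0.0213, 0.0204]
ee_rot: [[0.026, 1.0, -0.001], [1.0, -0.026, -0.0], [-0.0, -0.001, -1.0]]
force: [-0.1, 0.2, -0.5]
gripper_width: 0.697
```

{"api": "carry_out", "payload": {
  "delta_pos": [
    [0,0,-0.01],
    [0,0,-0.03],
    [0,0,-0.06],
    [0,0,-0.1],
    [0,0,-0.14],
    [0,0,-0.18],
    [0,-0.02,-0.22],
    [0,-0.05,-0.23],
    [0,-0.09,-0.23],
    [0,-0.13,-0.23],
    [0,-0.17,-0.23],
    [0,-0.18,-0.23]
  ],
  "rotation": [
    [0,0,0],
    [0,0,0],
    [0,0,0],
    [0,0,0],
    [0,0,0],
    [0,0,0],
    [0,0,0],
    [0,0,0],
    [0,0,0],
    [0,0,0],
    [0,0,0],
    [0,0,0]
  ]
}}

```text
t: 22.5
tool_pos: [0.4594, 0.026, 0.2511]
ee_rot: [[0.026, 1.0, -0.003], [1.0, -0.026, -0.0], [-0.0, -0.003, -1.0]]
force: [1.6, 0.4, 0.8]
gripper_width: 0.701
```

{"api": "carry_out", "payload": {
  "delta_pos": [
    [0.03,-0.01,0],
    [0.07,-0.02,0],
    [0.11,-0.03,0],
    [0.15,-0.04,0],
    [0.19,-0.05,0],
    [0.23,-0.06,0],
    [0.27,-0.08,0],
    [0.31,-0.1,0],
    [0.35,-0.12,0],
    [0.39,-0.14,0],
    [0.42,-0.15,0],
    [0.43,-0.15,0]
  ],
  "rotation": [
    [0,0,0],
    [0,0,0],
    [0,0,0],
    [0,0,0],
    [0,0,0],
    [0,0,0],
    [0,0,0],
    [0,0,0],
    [0,0,0],
    [0,0,0],
    [0,0,0],
    [0,0,0]
  ]
}}

```text
t: 23.7
tool_pos: [0.3219, 0.4642, 0.2513]
ee_rot: [[0.02, 1.0, -0.002], [1.0, -0.02, 0.003], [0.002, -0.002, -1.0]]
force: [0.0, 0.2, -0.2]
gripper_width: 0.699
```

```bash
python3 - <<'E'
from h import *
f=snap('top','top9');s=snap('scene','s9')
pads={'one':(.6505,.2472,3.2),'nine':(.6442,.0212,-1.5),'four':(.6428,-.2755,-5)}
for k,(x,y,a) in pads.items():
    u,v=proj(f,(x,y,.056)).astype(int);print(k,u,v);blk(f,(u-30,v-17,u+30,v+17),215)
    u,v=proj(s,(x,y,.056)).astype(int);print('scene',u,v)
g=f['image'][:,:,::-1][85:225,150:420];cv2.imwrite('pics/t9c.png',cv2.resize(g,(800,415),interpolation=2))
plan()
E
```

```text
one 175 127
z 0.0 yaw 0.22 c [0.6828 0.2657] size [0.0681 0.0823] ext [0.6498 0.2219] [0.7179 0.3042]
z 0.05 yaw 0.22 c [0.6647 0.2521] size [0.0644 0.0778] ext [0.6334 0.2106] [0.6979 0.2885]
scene 367 205
nine 269 130
z 0.0 yaw -89.31 c [ 0.6624 -0.0128] size [0.0187 0.0127] ext [0.0145 0.6528] [0.0272 0.6715]
z 0.05 yaw -89.31 c [ 0.6453 -0.0111] size [0.0177 0.012 ] ext [0.0129 0.6363] [0.025 0.654]
scene 287 237
four 392 134
z 0.0 yaw 1.01 c [ 0.6726 -0.2942] size [0.0728 0.0813] ext [ 0.6309 -0.3467] [ 0.7037 -0.2654]
z 0.05 yaw 1.01 c [ 0.655  -0.2772] size [0.0688 0.0768] ext [ 0.6156 -0.3271] [ 0.6844 -0.2502]
scene 171 288
t 23.8 p [0.3245 0.4613 0.2508] yawY -1.36 F [0.5 0.2 0. ] w 0.064 j [-0.77  0.31 -0.29  1.75  0.09  1.1  -1.11]
```

View pics/t9c.png

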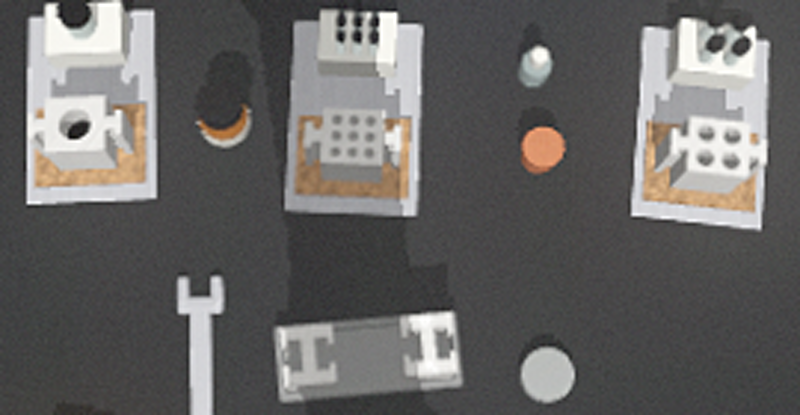

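All three blocks are standing on the right pads (crop pixels: one (80,130), nine (350,138), four (710,150)), and both plain blocks are still in the cradle. For a centring check I'll overlay the ideal top outlines in both views.

```bash
python3 - <<'E'
from h import *
rows=[]
for n in('top9','s9'):
    f=load(n);tiles=[]
    for x,y,a in((.6505,.2472,3.2),(.6442,.0212,-1.5),(.6428,-.2755,-5)):
        e=np.radians(a);B=np.array([[np.cos(e),-np.sin(e)],[np.sin(e),np.cos(e)]])
        u0,v0=proj(f,(x,y,.04)).astype(int)-28
        t=cv2.resize(f['image'][v0:v0+56,u0:u0+56,::-1],(264,264),interpolation=2);k=264/56
        def pl(pts,z,col):
            q=[((proj(f,(*(B@p+[x,y]),z))-[u0,v0]+.5)*k).astype(int) for p in np.array(pts)];cv2.polylines(t,[np.array(q)],True,col,1)
        pl([(-.023,-.025),(.023,-.025),(.023,.025),(-.023,.025)],.056,(0,0,255))
        pl([(-.0105,-.039),(.0105,-.039),(.0105,.039),(-.0105,.039)],.056,(0,200,0))
        pl([(-.035,-.048),(.035,-.048),(.035,.048),(-.035,.048)],.006,(255,0,0))
        tiles.append(t)
    rows.append(np.hstack(tiles))
cv2.imwrite('pics/ov.png',np.vstack(rows))
E
```

```text
(no output)
```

View pics/ov.png

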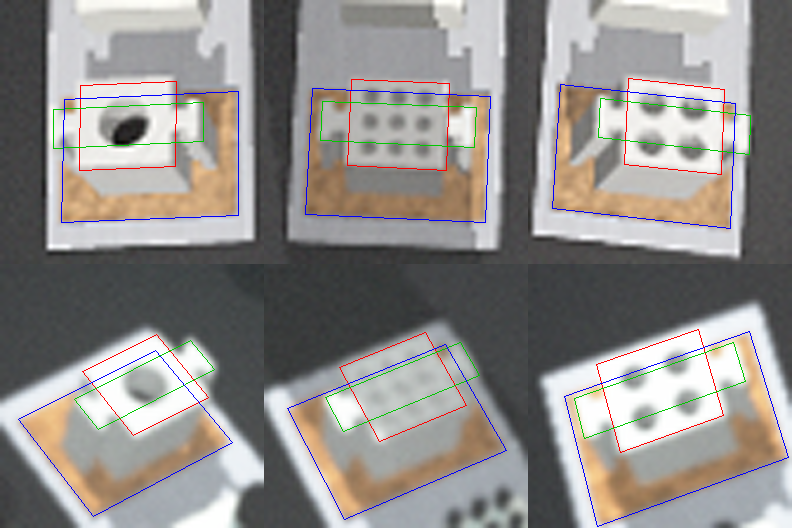

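The outlines for blocks and pads coincide with the image to about 1–2 mm in both views. I'm handing in.

```bash
python3 -c "
from cell import bot
print(bot.get_obs()['t'],bot.sign_off())"
```

```text
the job is handed in; nothing more can be done
23.8 None
```

All three heating blocks are upright on the cork pads of their matching trays, and I handed the job in at 23.8 s. The one-well block is on the left tray, the nine-well on the middle tray and the four-well on the right tray. I lifted the four-well block straight up about 80 mm before moving it sideways, and both plain blocks are still standing in the cradle.

- **Position and angle:** in the last top and scene views, overlaid outlines put each block within about 1–2 mm of the pad centre. They look square to the tray, with the keyed sides facing the long edges. That accuracy is about the limit of the camera calibration.
- **Forces:** the highest I read was about 8 N, when setting down the four-well block. I only read it at the end of each move.
- **Robot clear:** the gripper had released everything and was parked away from the blocks.
- **A check that didn't work:** the automatic outline measurement on the final top view gave no usable numbers. It merged two blocks with their white racks and caught only a fragment of the nine-well block. The position check therefore rests on the overlay viewed by eye.

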